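Charge the tool batteries in the garage charging cabinet

ROBOT

A 6-joint arm with a two-finger parallel gripper is mounted at the origin on the work surface. World frame = base frame: x ahead of the robot, y to its left, z up, the work surface at z = 0. Lengths are in m, angles in rad, forces in N, time in s.
With the tool pointing down it reaches from about 0.275 to 0.75 m from the base axis. Payload 10.2 kg.
Tool frame: the origin (TCP) lies midway between the tips of the shut fingers; the grasp point (between the pads) lies 19 mm behind it (env.hold_point_z is the distance from the TCP to the grasp point, in m); z points along the fingers, y is the line along which they close (so a half turn about z gives the same grasp; the last joint's range is limited). The gripper opens to 85 mm and grips with 20 to 120 N. Pads are 22 mm wide; open, the fingers measure 114 mm over their backs; the gripper's body (76 mm by 85 mm) begins 54 mm behind the grasp point. The pads swing forward as they close: fully open they stand 13 mm farther back than shut.
Start: joints at [-1.326, 0.313, 1.498, -0, 1.331, -0.223], TCP at [0.237, -0.469, 0.231] pointing down, gripper open.
Joint ranges: [-2.94, 2.94], [-0.97, 2.17], [0.19, 2.56], [-1.23, 4.37], [0.02, 3.11], [-2.88, 2.88]. Speed limits (rad/s): [2.39, 2.39, 3.01, 3.14, 3.14, 3.14].

INTERFACE

Orientations are given as a unit quaternion [x, y, z, w].
In Python, from bench import env, kinematics, monitor, eyes, job gives the robot as it stands. The module is installed in compiled form; this text tells all that it offers. Calls block until the motion is done:
- env.reach(position, orientation): joint-space move of the TCP to a pose.
- env.movel(position, velocity=0.15, frame=None, guard=None): straight line of the TCP; frame=None keeps the orientation; velocity is the mean speed in m/s. With guard (N) it stops when the force on the tool has changed by that much, and returns True; else False.
- env.set_joints(angles): joint-space move.
- env.release() and env.close_gripper(effort=None): open the fingers fully, or close them until they stop; effort is the grip in N (None keeps the last).
- env.hold(seconds).
- kinematics.ik(position, orientation): joint angles nearest the present ones, or None.
- monitor.sense(): the state.
- eyes.grab_frame(name): name is "side" or "top" or "wrist"; returns a dict with "frame" (480x640x3 uint8, red, green, blue), "mtx" (3x3 intrinsics, pixels), "view" (4x4, takes a point from world to camera coordinates). Camera axes: x right, y down, z forward; pixel columns grow to the right and rows downward; lengths in m; the calibration is good to about 2 mm. A picture is of the moment at which its call begins. There is no depth.
A pose or a line that the arm cannot do raises env.MotionError and nothing moves.
- job.hand_in(): hands the job in; it is judged then, once.
The state is a dict: "clock": time; "joints": joint angles; "qvel": joint speeds; "joint_efforts": joint torques, N m; "position": TCP position; "ee_rot": TCP orientation; "contact_force": force on the tool from outside, world axes, zero at the start; "ft_torque": the same for the moment, N m; "finger_gap": opening from 0.0 (shut) to 1.0 (fully open); "gripper_force": force on a finger pad.
Only numpy, scipy, OpenCV 4.12 (cv2) and the standard library are available. Lean on these libraries where they do the work, as an engineer would, in place of code of your own. Each camera call takes 0.05 s, during which the arm holds its last target. There are 200 camera calls.

TASK

First lift the small dumbbell that blocks the charging cabinet's drawer back onto its black rubber mat, lying along the mat, then open the drawer all the way and stand every battery pack that is on the bench the right way up on the drawer floor. Shut the drawer fully, and only then turn the sleeve on the cabinet's top to two hours for every pack you loaded (two packs: 4, three packs: 6), so that it rests in that click. Leave the other things on the bench undisturbed.

Things in the scene. Friction and masses are not known exactly. Their poses are not given: they have to be found in the camera images.
- cabinet: Fixed grey steel charging cabinet, 240 deep (its x) x 270 wide (its y) x 130 high, with one dark drawer front on its -x side, towards the robot. Origin: centre of its underside, z up. The front plane of its shell lies at its x = -120, the 14 thick drawer front stands before that. It may be turned some degrees on the bench.
- drawer (a joint): How far the drawer is pulled out along the cabinet's -x, in m: 0 shut, 0.150 fully out. It runs with about 2 N of friction and stays where it is left.
- drawer_handle (a point): Middle of the drawer's steel bar handle (axes as the cabinet's): the bar lies level along the cabinet's y, 130 long, 10 thick, its axis 45 in front of the drawer front, 96 above the bench (34 below the cabinet's top). It can be pinched from above with the fingers closing along the cabinet's x, and is free underneath.
- drawer_in (a point): Point on the drawer's floor, 22 above the bench, on its middle line; axes as the cabinet's; moves with the drawer. Fully out, the uncovered floor is x = -75 (drawer front, which rises to 118 above the bench) to +75 (cabinet shell above it) from this point, y = -114 to +114 between side walls 30 high. Headroom over the floor under the shell is 96.
- sleeve (a joint): Setting of the sleeve in rad: 0 at number 0, growing clockwise seen from above, pi/6 (30 degrees) per hour: 4 is 2.094, 6 is 3.142. Scale 0 to 10 with end stops; a light click (under 0.2 N m) holds it at every whole number, and it stays there when let go. It starts between 7 and 10.
- sleeve_grip (a point): Grip point on the upright axis of the sleeve, 166 above the bench (x points to the pointer). A black knurled cylinder, 46 in diameter, 136 to 181 above the bench, on the front left of the cabinet's top (cabinet x -74, y +80); a fixed steel stub 28 in diameter rises from it to 194. Turn it pinched from above across its diameter, fingertips kept above 145, clear of the pointer.
- selector: The fixed dark scale disc under the sleeve, 88 in diameter, axes as the cabinet's, origin on the sleeve's axis at the cabinet's top. 11 white ticks for 0 to 10 on its rim, 30 degrees apart, numbers growing clockwise from above: 5 points straight to the front (cabinet -x), 2 to the cabinet's -y, 8 to its +y; 0, 5 and 10 are longer and thicker; the gap without ticks faces the back.
- sleeve_pointer (a point): Tip of the white pointer at the foot of the sleeve, 30 from its axis; a white line runs from it up the sleeve's side and over its top. It points at the tick of the present setting.
- pack1: Tool battery pack, 0.35 kg: black base 90 long (its x) x 58 wide (its y) x 36 high, with a grey terminal rail on top, 64 long x 30 wide, from 36 to 60 high. Origin: centre of its underside, z up. Pinch it across the rail (fingers along its y), fingertips above the base. Three fit the drawer side by side, long side along the cabinet's x, 72 apart. Two or three packs are present, all alike.
- pack2: Another battery pack, exactly like pack1.
- pack3: Another battery pack, exactly like pack1.
- dumbbell: Small hexagonal dumbbell, about 0.9 kg, lying in front of the drawer: two black hexagonal heads 62 across the flats and 45 long, joined by a steel bar 28 in diameter with 70 free length, 160 long in all (along its y). It may lie on, or roll to, any of its six flats.
- dumbbell_bar (a point): Middle of the dumbbell, on the bar's axis, 31 above whatever it lies on (axes the dumbbell's: y along the bar). Pinch the bar here from above, fingers closing across it.
- mat: Fixed black rubber mat for the dumbbell, 130 (its x) x 190 (its y) x 6 thick. Origin: centre of its underside. The dumbbell belongs on it, with its length along the mat's long side (y), either way round.
- drink: Bystander: grey drinks bottle, 72 in diameter, 190 high. Origin: centre of its underside.
- spray: Bystander: aluminium spray can, 60 in diameter, 170 high. Origin: centre of its underside.
- tape: Bystander: roll of tape, 96 in diameter, 25 high, lying flat. Origin: centre of its underside.
- driver: Bystander: screwdriver lying on the bench, along its x.
- pedal: Bystander: bicycle pedal, a flat black slab 100 x 95 x 22 with a steel spindle. Origin: centre of its underside.

How it is judged:
By the outcome, as a careful person would: the job done as asked, in the order asked, and still so for the second after the job is handed in, with the robot touching nothing.
Of pack1, pack2, pack3 only 2 to 3 are there at a start; the rules pass over those that are not, and their reading is None.
At some moment in a run one of pack1, pack2, pack3, dumbbell may be knocked a few centimetres aside while the robot is not near it.
Once in a run the grip may slacken for a moment while it holds something.
It also fails if it takes over 208 s, if anything falls off the work surface, if the arm or the gripper's body presses on something with over 40 N, if the wrist force passes 120 N, or if a joint passes its speed limit or range.

## Working session

There is one attempt and no reset: what is moved stays moved. The work goes in short steps, each a Python script; the robot and the scene stay as the last script left them, time stands still between calls to the robot, and variables do not carry over. Pictures are saved under pics/ and viewed, at most 14 in all, crops included, and the job is handed in when it is done.

```bash
mkdir -p pics; ls; cat > h.py <<'E'
import numpy as np, cv2
from bench import env, kinematics, monitor, eyes, job
from scipy.spatial.transform import Rotation as R
def grab(n,save=None):
    f=eyes.grab_frame(n)
    if save: cv2.imwrite('pics/'+save+'.png',f['frame'][:,:,::-1])
    return f
def ray(f,px,z):
    px=np.atleast_2d(np.asarray(px,float)); K,V=f['mtx'],f['view']
    d=np.c_[px,np.ones(len(px))]@np.linalg.inv(K).T@V[:3,:3]
    c=-V[:3,:3].T@V[:3,3]
    return c+d*((z-c[2])/d[:,2])[:,None]
def proj(f,P):
    P=np.atleast_2d(P); p=(P@f['view'][:3,:3].T+f['view'][:3,3])@f['mtx'].T
    return p[:,:2]/p[:,2:]
def down(a):
    """tool pointing down, finger line (y) at world angle a (mod pi)"""
    y=np.array([np.cos(a),np.sin(a),0]); z=np.array([0,0,-1.]); x=np.cross(y,z)
    return R.from_matrix(np.c_[x,y,z]).as_quat()
E
python3 - <<'E'
from h import *
for n in('top','side','wrist'):
    f=grab(n,n+'0'); print(n,f['mtx'].round(1).tolist(),f['view'].round(3).tolist())
print(monitor.sense())
E
```

```text
pics
top [[452.1, 0.0, 320.6], [0.0, 452.1, 228.9], [0.0, 0.0, 1.0]] [[0.015, -1.0, 0.015, -0.041], [-0.991, -0.017, -0.132, 0.572], [0.133, -0.013, -0.991, 1.246], [0.0, 0.0, 0.0, 1.0]]
side [[612.1, 0.0, 336.0], [0.0, 612.1, 242.9], [0.0, 0.0, 1.0]] [[0.841, -0.541, -0.0, -0.492], [-0.313, -0.487, -0.815, 0.26], [0.441, 0.686, -0.579, 1.456], [0.0, 0.0, 0.0, 1.0]]
wrist [[373.2, 0.0, 317.0], [0.0, 373.2, 243.6], [0.0, 0.0, 1.0]] [[0.452, -0.892, -0.001, -0.525], [-0.859, -0.436, 0.269, -0.036], [-0.24, -0.121, -0.963, 0.379], [0.0, 0.0, 0.0, 1.0]]
{'clock': 0.15, 'joints': array([-1.32641532e+00,  3.13326096e-01,  1.49825012e+00,  7.54499266e-07,
        1.33100370e+00, -2.23411846e-01]), 'qvel': array([-0.00097666, -0.00122695, -0.00320361, -0.0010389 ,  0.00011609,
       -0.00071228]), 'joint_efforts': array([ 1.26277344e-03, -4.12367964e+01, -2.59796637e+01, -2.09873183e-04,
        3.25267785e-03,  2.62620961e-05]), 'position': array([ 0.23666806, -0.46841547,  0.23086886]), 'ee_rot': array([ 9.72770611e-01,  2.31769485e-01, -4.80900657e-06, -4.93605727e-04]), 'contact_force': array([ 0.12463246,  0.31153489, -0.55246275]), 'ft_torque': array([0.00011065, 0.01992648, 0.0197838 ]), 'gripper_force': 0.0, 'finger_gap': 1.003319417807824}
```

View pics/top0.png

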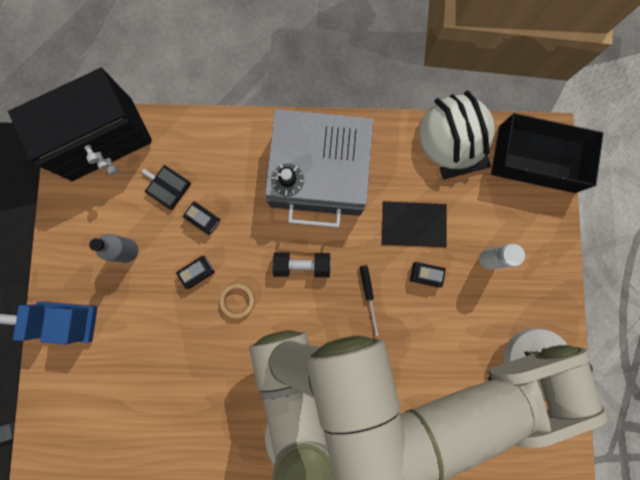

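View pics/side0.png

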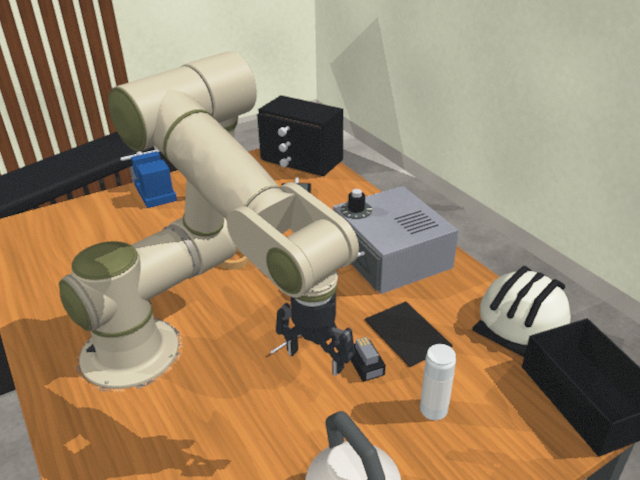

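The top view shows three packs near (201,218), (195,272) and (429,274). The dumbbell is at (301,265), the mat at (414,224), the cabinet at (320,160) with its sleeve at (287,178), and the pedal at (167,186). I'll measure these from colour masks.

```bash
python3 - <<'E'
from h import *
f=grab('top'); im=f['frame']; g=im.astype(int)
sat=g.max(2)-g.min(2); v=g.max(2)
dark=((v<75)&(sat<40)).astype(np.uint8)
def rect(mask,roi,z,name):
    x0,y0,x1,y1=roi; m=np.zeros_like(mask); m[y0:y1,x0:x1]=mask[y0:y1,x0:x1]
    n,l,s,c=cv2.connectedComponentsWithStats(m)
    k=1+np.argmax(s[1:,4]); pts=np.argwhere(l==k)[:,::-1]
    w=ray(f,pts,z)[:,:2]
    r=cv2.minAreaRect((w*1000).astype(np.float32)); print(name,s[k].tolist(),c[k].round(1),'world',np.round(r,1) if 0 else [np.round(q,1) for q in r],'mean',w.mean(0).round(4))
rect(dark,(375,195,455,255),.006,'mat')
rect((sat<40).astype(np.uint8),(270,245,335,285),.031,'dumbbell')
grey=((sat<40)&(v>75)).astype(np.uint8)
nb=(sat<45).astype(np.uint8)
for nm,roi in (('A',(178,198,224,238)),('B',(172,252,220,292)),('C',(405,258,450,292))):
    rect(nb,roi,.036,nm+' body@36'); rect(grey,roi,.06,nm+' rail@60')
rect(grey,(262,105,378,215),.13,'cab')
cv2.imwrite('pics/a.png',np.vstack([np.hstack([cv2.resize(im[195:295,165:245],None,fx=4.5,fy=4.5,interpolation=2),cv2.resize(im[225:325,390:470],None,fx=4.5,fy=4.5,interpolation=2)])])[:,:,::-1])
cv2.imwrite('pics/b.png',cv2.resize(im[100:230,260:390],None,fx=4.5,fy=4.5,interpolation=2)[:,:,::-1])
E
```

```text
mat [382, 202, 64, 45, 2721] [413.8 224.1] world [array([ 596.5, -304.2]), array([184.9, 126.9]), np.float64(88.8)] mean [ 0.5959 -0.3049]
dumbbell [272, 252, 59, 25, 1053] [300.7 264.4] world [array([472.6,  21.7]), array([ 67.7, 164. ]), np.float64(0.9)] mean [0.4714 0.0225]
A body@36 [183, 202, 37, 33, 655] [201.3 218.1] world [array([598.3, 308.3]), array([96.7, 56.7]), np.float64(56.4)] mean [0.5981 0.3079]
A rail@60 [185, 204, 26, 22, 254] [197.9 215.4] world [array([602.5, 312.7]), array([68. , 31.5]), np.float64(57.4)] mean [0.6017 0.3116]
B body@36 [176, 256, 38, 33, 708] [195.2 272.1] world [array([444.7, 317.2]), array([60.2, 94.7]), np.float64(34.6)] mean [0.4447 0.3169]
B rail@60 [180, 261, 25, 22, 267] [192.2 271. ] world [array([446. , 320.7]), array([32.7, 67.3]), np.float64(33.6)] mean [0.447 0.319]
C body@36 [410, 262, 35, 25, 660] [427.3 274.4] world [array([ 448.8, -334.9]), array([94.8, 57. ]), np.float64(78.8)] mean [ 0.4487 -0.3348]
C rail@60 [419, 267, 26, 15, 257] [431.5 273.9] world [array([ 449.2, -340.5]), array([69.9, 32.1]), np.float64(79.6)] mean [ 0.4494 -0.3406]
cab [265, 109, 108, 106, 8688] [320.5 157. ] world [array([736.4, -22.8]), array([272.3, 287. ]), np.float64(85.6)] mean [ 0.7562 -0.0274]
```

View pics/a.png

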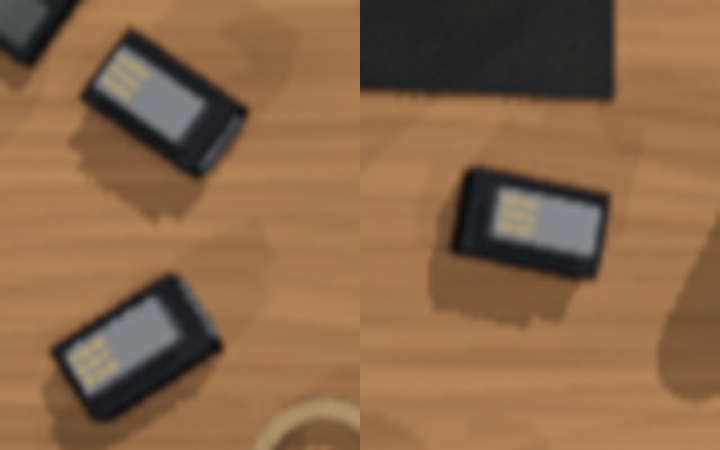

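View pics/b.png

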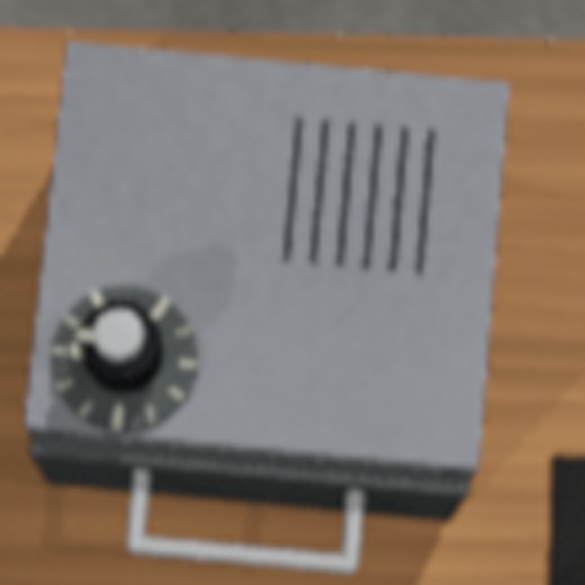

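All three packs (A, B, C) stand upright, and the pointer is near 8. In the full picture, the cabinet-top corners are at about (275,109), (373,119), (366,204) and (266,196), and the handle ends at (289,222) and (338,225). I'll compute the cabinet pose and move the dumbbell.

```bash
cat >> h.py <<'E'
def near(a,ref=np.pi/2):   # finger angle mod pi nearest ref
    return ref+(a-ref+np.pi/2)%np.pi-np.pi/2
def go(x,y,z,a,up=.27):
    """lift straight up, travel above, then stop at (x,y,up) before a straight descent to z"""
    p=monitor.sense()['position']
    if p[2]<up-.005: env.movel([p[0],p[1],up],.2)
    env.reach([x,y,up],down(a))
    if z<up: env.movel([x,y,z],.15,guard=15) and print('guard hit',monitor.sense()['position'])
def st(msg=''):
    s=monitor.sense(); print(msg,'t %.1f gap %.3f gf %.1f'%(s['clock'],s['finger_gap'],s['gripper_force']),s['position'].round(4),s['contact_force'].round(1))
    return s
E
python3 - <<'E'
from h import *
f=grab('top')
c=np.array([[68,42],[508,85],[475,468],[28,430]])/4.5+[260,100]
W=ray(f,c,.13)[:,:2]; print(W.round(4)); print('centre',W.mean(0))
d=lambda i,j:W[i]-W[j]
for i,j in((0,3),(1,2),(0,1),(3,2)): print(np.linalg.norm(d(i,j)).round(4),np.degrees(np.arctan2(*d(i,j)[::-1])).round(2))
H=ray(f,np.array([[132,548],[353,562]])/4.5+[260,100],.096)[:,:2]; print('handle',H,H.mean(0),np.degrees(np.arctan2(*(H[0]-H[1])[::-1])))
# dumbbell
go(.4715,.0218,.012,0.015); st('at')
env.close_gripper(80); st('closed')
p=monitor.sense()['position']; env.movel([p[0],p[1],.2],.15); st('lifted')
grab('side','side1')
E
```

```text
[[ 0.8873  0.0984]
 [ 0.8658 -0.1689]
 [ 0.6292 -0.1494]
 [ 0.6472  0.1151]]
centre [ 0.75737118 -0.02617996]
0.2407 -3.98
0.2374 -4.72
0.2682 85.41
0.2651 86.11
handle [[ 0.58287593  0.0539667 ]
 [ 0.57668582 -0.07956124]] [ 0.57978088 -0.01279727] 87.34577401434079
at t 4.4 gap 1.002 gf 0.0 [0.4718 0.0217 0.0125] [ 0.2 -0.6 -0.5]
closed t 5.0 gap 0.310 gf 78.2 [0.4711 0.0219 0.0123] [-4.6 -0.7  6.4]
lifted t 6.4 gap 0.305 gf 80.6 [0.4706 0.022  0.1991] [-0.1 -0.9 -9.1]
```

The dumbbell is held, and the measured handle position matches the cabinet pose. Next I'll place it.

```bash
python3 - <<'E'
from h import *
env.reach([.5965,-.304,.2],down(-.021)); st('over')
env.movel([.5965,-.304,.0195],.1,guard=12); st('down')
env.release(); st('rel')
p=monitor.sense()['position']; env.movel([p[0],p[1],.27],.2)
# go to handle pre-pose, clear of mat view
env.reach([.52,-.03,.27],down(0)); 
grab('top','top2')
E
```

```text
over t 7.8 gap 0.302 gf 80.6 [ 0.5968 -0.3026  0.2001] [-1.  -0.5 -8.3]
down t 9.7 gap 0.297 gf 80.6 [ 0.5967 -0.3042  0.0201] [-0.9  0.4 -8.6]
rel t 10.3 gap 0.999 gf 0.0 [ 0.5966 -0.304   0.0196] [ 0.5 -0.2 -0.9]
```

View pics/top2.png

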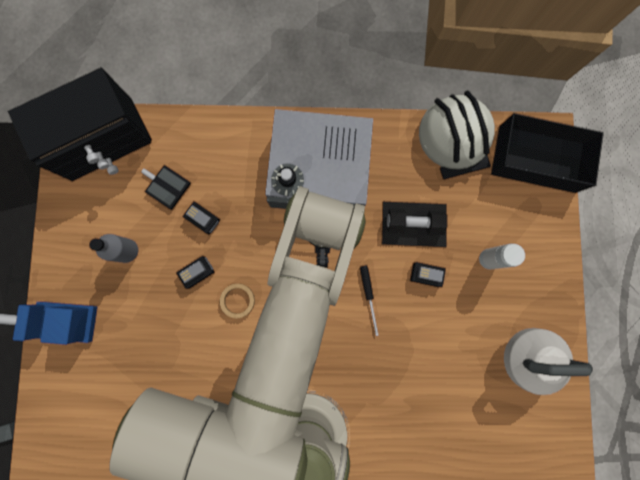

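The dumbbell lies along the mat at (415,222) and the packs haven't moved. Now I'll hook the handle and open the drawer.

```bash
cat >> h.py <<'E'
YAW=np.radians(-4.4); CAB=np.array([.7575,-.0262])
def cab(x,y):  # cabinet -> world xy
    c,s=np.cos(YAW),np.sin(YAW); return CAB+[c*x-s*y,s*x+c*y]
E
python3 - <<'E'
from h import *
a=cab(-.179-.025,0); go(a[0],a[1],.062,YAW); st('hook')
b=cab(-.179-.025-.172,0); print(env.movel([b[0],b[1],.062],.08,guard=14)); st('pulled')
p=monitor.sense()['position']; b=p[:2]+.006*np.array([np.cos(YAW),np.sin(YAW)])
env.movel([b[0],b[1],.062],.05)
env.movel([b[0],b[1],.27],.2); env.reach([.35,-.3,.27],down(0)); st()
f=grab('top','top3')
print(proj(f,np.r_[cab(-.284-.045,0),.096]), proj(f,np.r_[cab(-.195,0),.022]))
E
```

```text
hook t 14.7 gap 0.998 gf 0.0 [ 0.5545 -0.0107  0.0628] [-0.8 -0.9  0.4]
True
pulled t 16.6 gap 1.003 gf 1.7 [0.3916 0.0017 0.0624] [3.7 0.6 0.5]
 t 19.2 gap 1.000 gf 0.0 [ 0.3504 -0.2992  0.2699] [ 0.1 -0.1  0.1]
[[308.49518729 278.91215056]] [[313.23397704 232.79804521]]
```

View pics/top3.png

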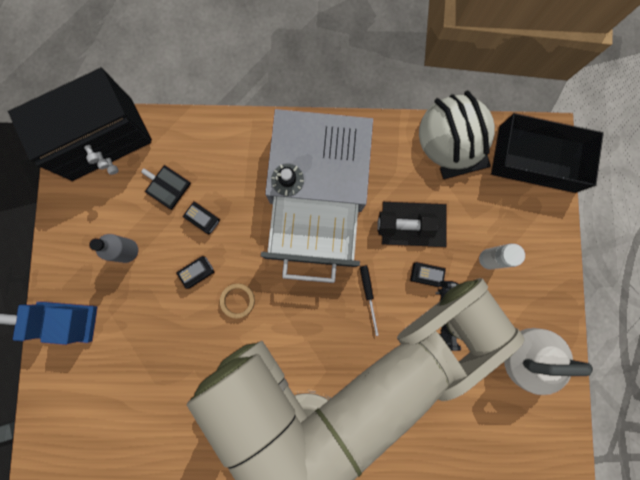

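The drawer is fully out, with the handle at (309,278). The dumbbell has been knocked, though. It is now centred near (407,224), and its left head overhangs the mat. I'll measure it relative to the previous picture and fix it.

```bash
python3 - <<'E'
from h import *
f=grab('top')
for n in('top2','top3'):
    im=cv2.imread(f'pics/{n}.png')[:,:,::-1]
    m=np.zeros(im.shape[:2],np.uint8); m[205:243,385:440]=((im.min(2)>110))[205:243,385:440]
    pts=np.argwhere(m)[:,::-1]; w=ray(f,pts,.05)[:,:2]
    r=cv2.minAreaRect((w*1000).astype(np.float32)); print(n,len(pts),pts.mean(0),w.mean(0),[np.round(q,1) for q in r])
    u,s,vt=np.linalg.svd(w-w.mean(0),full_matrices=False); print('axis deg',np.degrees(np.arctan2(vt[0,1],vt[0,0]))%180)
im=cv2.imread('pics/top3.png'); cv2.imwrite('pics/d.png',cv2.resize(cv2.convertScaleAbs(im[190:260,370:460],alpha=2),None,fx=6,fy=6,interpolation=2))
E
```

```text
top2 201 [417.43781095 221.02487562] [ 0.59827332 -0.30570027] [array([ 597.8, -305.9]), array([65.4, 25.7]), np.float64(89.1)]
axis deg 88.5726755069349
top3 206 [407.52912621 223.75728155] [ 0.58995831 -0.27747986] [array([ 590.3, -277.4]), array([65.2, 25.7]), np.float64(89.6)]
axis deg 86.65436245883964
```

View pics/d.png

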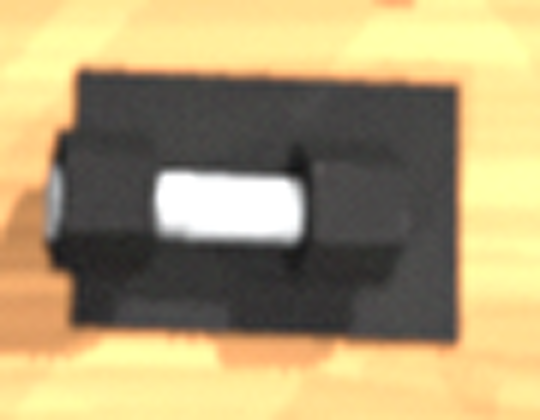

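The crop shows the left head at crop (100,200), past the mat's edge, so the dumbbell shifted by (-8,+28) mm. I'll regrasp it and put it back.

```bash
python3 - <<'E'
from h import *
go(.5883,-.2758,.019,-.045); st('at')
env.close_gripper(80); st('closed')
p=monitor.sense()['position']; env.movel([p[0],p[1],.06],.12); s=st('lifted')
env.movel([.5965,-.304,.06],.1,frame=down(-.021))
env.movel([.5965,-.304,.0195],.08,guard=12); st('down')
env.release(); p=monitor.sense()['position']; env.movel([p[0],p[1],.27],.2)
env.reach([.35,-.3,.27],down(np.pi/2)); st()
f=grab('top','top4'); im=f['frame']
def bar():
    m=np.zeros(im.shape[:2],np.uint8); m[205:243,385:440]=((im.min(2)>110))[205:243,385:440]
    w=ray(f,np.argwhere(m)[:,::-1],.05)[:,:2]; print('bar',w.mean(0))
bar()
g=im.astype(int); sat=g.max(2)-g.min(2); v=g.max(2)
for nm,(x0,y0,x1,y1) in (('A',(178,198,224,238)),('B',(172,252,220,292)),('C',(405,258,450,292))):
    m=np.zeros_like(v,np.uint8); m[y0:y1,x0:x1]=((sat<40)&(v>75))[y0:y1,x0:x1]
    n,l,s,c=cv2.connectedComponentsWithStats(m); k=1+np.argmax(s[1:,4])
    r=cv2.minAreaRect((ray(f,np.argwhere(l==k)[:,::-1],.06)[:,:2]*1000).astype(np.float32)); print(nm,[np.round(q,1) for q in r])
E
```

```text
at t 22.1 gap 0.998 gf 0.0 [ 0.5886 -0.276   0.0198] [-0.1  0.1 -0.3]
closed t 22.6 gap 0.304 gf 78.7 [ 0.5885 -0.2759  0.0194] [-1.3  1.3  4.6]
lifted t 23.1 gap 0.305 gf 79.1 [ 0.5879 -0.2755  0.0588] [ 0.2  0.2 -8. ]
down t 24.1 gap 0.300 gf 80.4 [ 0.5957 -0.3031  0.0194] [-0.4  0.5  4.9]
 t 27.8 gap 1.001 gf 0.0 [ 0.3502 -0.3001  0.27  ] [ 0.8  0.6 -0.7]
bar [ 0.59741228 -0.30455603]
A [array([602.3, 312.7]), array([67.7, 31.5]), np.float64(56.1)]
B [array([446. , 320.7]), array([32.7, 66.5]), np.float64(33.6)]
C [array([ 449.7, -338.8]), array([65.4, 31.6]), np.float64(79.6)]
```

```bash
cat >> h.py <<'E'
def best(x,y,z,a):
    c=[]
    for k in(-1,0,1):
        q=kinematics.ik([x,y,z],down(a+k*np.pi))
        if q is not None: c.append((np.abs(np.asarray(q)-monitor.sense()['joints']).max(),a+k*np.pi))
    return min(c)[1]
def findpacks(f):
    """grey rails on the bench at z=60: list of (xy, long-axis angle)"""
    g=f['frame'].astype(int); sat=g.max(2)-g.min(2); v=g.max(2)
    dark=((v<75)&(sat<40)); m=((sat<40)&(v>75)).astype(np.uint8)
    n,l,s,c=cv2.connectedComponentsWithStats(m); out=[]
    for k in range(1,n):
        if not 150<s[k,4]<400: continue
        r=cv2.minAreaRect((ray(f,np.argwhere(l==k)[:,::-1],.06)[:,:2]*1000).astype(np.float32))
        (w,h),a=r[1],r[2]
        if w<h: w,h,a=h,w,a+90
        if 58<w<75 and 26<h<37: out.append((np.array(r[0])/1000,np.radians(a)))
    return out
def pick(xy,ang):
    a=best(*xy,.1,ang-np.pi/2); go(*xy,.038,a,.24); env.close_gripper(80); st('closed')
    p=monitor.sense()['position']; env.movel([p[0],p[1],.24],.15); return st('lifted')['finger_gap']>.2
def place(y):
    x,yy=cab(-.195,y); a=best(x,yy,.1,YAW+np.pi/2)
    env.reach([x,yy,.24],down(a)); ok=st('over')['finger_gap']>.2
    if not ok: return False
    env.movel([x,yy,.061],.1,guard=10); st('down')
    env.release(); p=monitor.sense()['position']; env.movel([p[0],p[1],.24],.15); return True
E
python3 - <<'E'
from h import *
print(findpacks(grab('top')))
xy=np.array([.4495,-.3395])
if pick(xy,np.radians(79.6)): print(place(-.079))
env.reach([.35,-.2,.27],down(np.pi/2)); st()
f=grab('top','top5'); print(findpacks(f))
grab('wrist','w5')
E
```

```text
[(array([0.60244617, 0.31264221]), np.float64(0.9817570253106257)), (array([ 0.59494592, -0.30214856]), np.float64(1.529253011160478)), (array([0.44604822, 0.32072067]), np.float64(2.1573377163347276)), (array([ 0.44974319, -0.33877097]), np.float64(1.3894587586942022))]
closed t 31.6 gap 0.332 gf 80.4 [ 0.4497 -0.3397  0.0384] [-0.5  0.2  4.8]
lifted t 33.0 gap 0.335 gf 79.3 [ 0.4495 -0.3395  0.2391] [ 0.   0.7 -2.5]
over t 34.1 gap 0.334 gf 79.3 [ 0.5569 -0.0907  0.2397] [-1.  -1.  -3.2]
down t 36.1 gap 0.331 gf 79.3 [ 0.5573 -0.0901  0.0615] [-0.1  0.4 -3.5]
True
 t 39.0 gap 1.003 gf 0.0 [ 0.3506 -0.1999  0.2699] [ 0.4 -0.8  0. ]
[(array([0.66361853, 0.41801523]), np.float64(1.0234384258475648)), (array([0.60233447, 0.31269867]), np.float64(0.9784328676379888)), (array([ 0.59509656, -0.30215918]), np.float64(1.5255433609200522)), (array([ 0.56205817, -0.09197953]), np.float64(3.069831114856518)), (array([0.4461543 , 0.32056104]), np.float64(2.1573377163347276))]
```

View pics/top5.png

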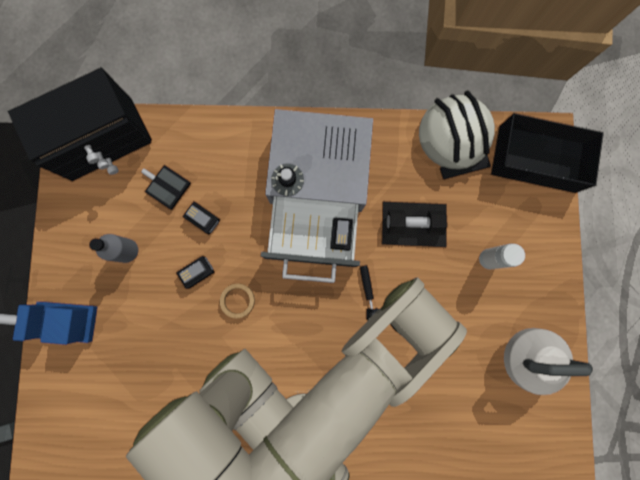

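Pack C stands in the drawer at (342,233), and the dumbbell is still on the mat. Next come A and B, with a fresh look before each.

```bash
python3 - <<'E'
from h import *
for guess,y in (((.602,.312),.079),((.446,.3205),0)):
    if y==0: env.reach([.35,-.2,.27],down(np.pi/2))
    c=[p for p in findpacks(grab('top')) if np.linalg.norm(p[0]-guess)<.06]; print(c)
    if len(c)!=1: break
    if not pick(*c[0]) or not place(y): print('FAIL'); break
env.reach([.35,-.2,.27],down(np.pi/2)); st()
f=grab('top','top6'); print(findpacks(f))
E
```

```text
[(array([0.60233447, 0.31269867]), np.float64(0.9784328676379888))]
closed t 43.2 gap 0.331 gf 81.2 [0.6025 0.3128 0.0385] [-0.3  1.8  3.5]
lifted t 44.7 gap 0.334 gf 80.2 [0.6023 0.3127 0.239 ] [ 0.7 -0.  -3.6]
over t 45.7 gap 0.336 gf 80.2 [0.5694 0.0684 0.24  ] [-0.9 -0.  -3.6]
down t 47.6 gap 0.329 gf 80.2 [0.5694 0.0675 0.0614] [-0.7 -0.5 -4.4]
[(array([0.44604407, 0.32072693]), np.float64(2.1573377163347276))]
closed t 54.9 gap 0.336 gf 80.5 [0.4463 0.3208 0.0384] [-0.8 -0.4  3.4]
lifted t 56.4 gap 0.333 gf 79.5 [0.446  0.3207 0.2391] [-0.8 -1.1 -3.2]
over t 57.8 gap 0.335 gf 79.3 [ 0.563  -0.0105  0.2399] [-0.4 -0.8 -4.3]
down t 59.7 gap 0.332 gf 79.3 [ 0.5634 -0.0113  0.0615] [-0.6  0.1 -3.7]
 t 62.8 gap 1.003 gf 0.0 [ 0.3505 -0.1998  0.2699] [0.  0.5 0.1]
[(array([0.66359204, 0.41793158]), np.float64(1.0040043406878478)), (array([0.57254938, 0.0683335 ]), np.float64(3.0669959135600195)), (array([ 0.59494781, -0.30210294]), np.float64(1.529253011160478)), (array([ 0.5654458 , -0.01188181]), np.float64(3.067434269875447)), (array([ 0.56205817, -0.09197953]), np.float64(3.069831114856518))]
```

View pics/top6.png

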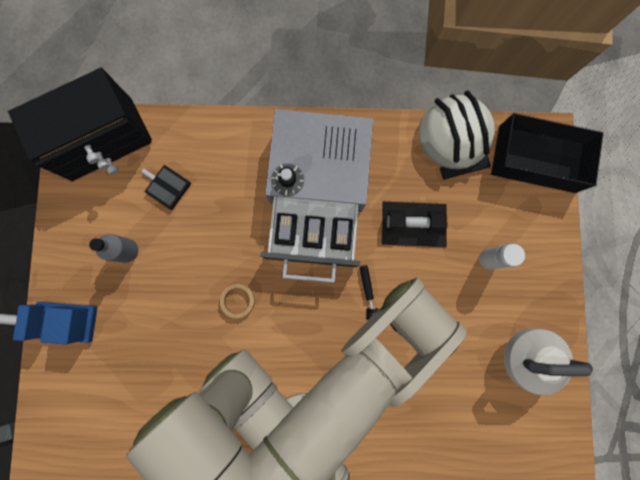

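All three packs stand in the drawer at (286,229), (314,232) and (342,234). I'll push the drawer shut on its bar with closed fingers.

```bash
python3 - <<'E'
from h import *
env.close_gripper(40)
x,y=cab(-.329-.055,0); a=best(x,y,.1,YAW+np.pi/2); go(x,y,.08,a); st('start')
b=cab(-.178,0); print(env.movel([*b,.08],.05,guard=16)); s=st('pushed')
d=(s['position'][:2]-CAB)@[np.cos(YAW),np.sin(YAW)]; print('cab x',d)
b=cab(d+.012,0); print(env.movel([*b,.08],.02,guard=25)); s=st('again')
print('cab x',(s['position'][:2]-CAB)@[np.cos(YAW),np.sin(YAW)])
b=cab(d-.06,0); env.movel([*b,.08],.1); env.movel([*b,.27],.2); env.reach([.35,-.2,.27],down(np.pi/2)); env.release()
f=grab('top','top7'); im=f['frame']
cv2.imwrite('pics/e.png',np.hstack([cv2.resize(im[150:240,250:350],None,fx=4,fy=4,interpolation=2),cv2.resize(im[157:197,267:307],None,fx=9,fy=9,interpolation=2)])[:,:,::-1]); st()
E
```

```text
start t 65.8 gap 0.002 gf 0.0 [0.375  0.0031 0.0805] [ 0.3 -1.   0.1]
True
pushed t 69.1 gap 0.004 gf 0.8 [ 0.5627 -0.0111  0.0794] [-0.5  0.2  1.3]
cab x -0.1953560445489062
True
again t 69.5 gap -0.002 gf 1.0 [ 0.5625 -0.0109  0.0786] [-1.  -0.3  1. ]
cab x -0.1955461030947462
 t 73.1 gap 0.997 gf 0.0 [ 0.35 -0.2   0.27] [0.8 0.3 0.5]
```

View pics/e.png

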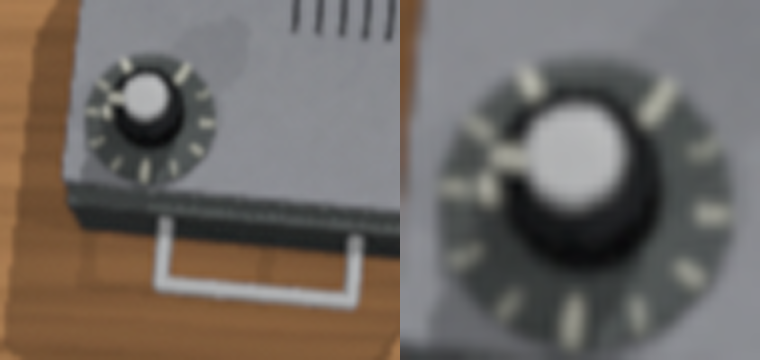

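The drawer is shut, with bar contact at cabinet x = -195 mm as expected. The pointer tip (crop 485,188) is on tick 8 (455,187). Three packs need 6, so I'll turn the sleeve 60° counterclockwise.

```bash
python3 - <<'E'
from h import *
f=grab('top')
print('ring',ray(f,[287.6,178.7],.132)[0],'model',cab(-.074,.08))
x,y=cab(-.074,.08)
# start finger angle YAW+k*pi with both start and +60 deg reachable, small |q6|
c=[]
for k in(-1,0,1):
    a=YAW+k*np.pi; q=[kinematics.ik([x,y,.149],down(a+t)) for t in(0,np.pi/3)]
    if all(v is not None for v in q): c.append((max(abs(v[5]) for v in q),a))
print(c); a=min(c)[1]
env.reach([x,y,.29],down(a)); print(env.movel([x,y,.149],.12,guard=10)); st('at')
env.close_gripper(50); st('closed')
p=monitor.sense()['position']
for t in np.radians([20,40,60]): env.reach([*p[:2],p[2]],down(a+t))
env.hold(.3); s=st('turned'); print(s['ft_torque'].round(2))
env.release(); env.movel([*p[:2],.29],.15); env.reach([.35,-.2,.27],down(np.pi/2)); st()
im=grab('top','top8')['frame']
cv2.imwrite('pics/g.png',np.hstack([cv2.resize(im[100:280,250:450],None,fx=2,fy=2,interpolation=2),cv2.resize(im[157:197,267:307],None,fx=9,fy=9,interpolation=2)])[:,:,::-1])
E
```

```text
ring [0.69364967 0.05939621 0.132     ] model [0.68985562 0.05924143]
[(np.float64(1.0535059329168233), np.float64(-0.07679448708775051))]
False
at t 76.5 gap 0.999 gf 0.0 [0.6902 0.0592 0.1499] [-0.5  0.4 -0.5]
closed t 77.0 gap 0.527 gf 51.3 [0.6896 0.0593 0.1495] [-4.3 -1.2  3.1]
turned t 78.6 gap 0.525 gf 51.9 [0.6908 0.06   0.1496] [ 8.8  2.8 -2. ]
[ 1.13 -1.33  0.33]
 t 81.7 gap 0.999 gf 0.0 [ 0.3505 -0.2     0.2701] [ 0.2 -0.7  0.4]
```

View pics/g.png

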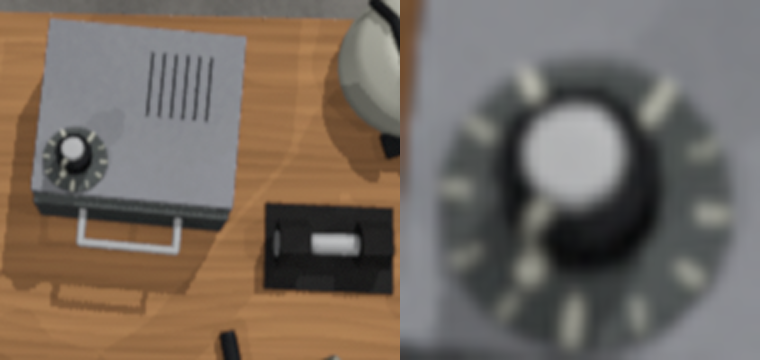

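The pointer (530,270) lines up with tick 6 (508,303). The drawer is shut and the dumbbell lies on the mat.

```bash
python3 -c "
from h import *
print(job.hand_in()); st()"
```

```text
the job is handed in; nothing more can be done
None
the job is handed in; nothing more can be done
```

The job is handed in: the dumbbell lies along its mat, all three packs stand upright in the shut drawer, and the sleeve rests at 6. The dumbbell was knocked off-centre once mid-run, so I put it back.

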